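Register the tea tin in the labelling corner

TASK

The dark brown tea tin lies in front of the green corner stop that we use for labelling. Slide it along the worktop, without picking it up, until one long side lies flush against the long stop and its end against the short stop, then let go. Leave the black and the blue sauce bowl where they are.

Things in the scene. Friction and masses are not known exactly. Their poses are not given: they have to be found in the camera images.
- corner_stop: green plastic L fixed to the worktop: two bars 16 mm wide, 24 mm high, at a right angle. Origin: on the worktop at the inner corner. x points away from the robot, y to the left, z up. Long stop, far side from the robot: inner face in the plane x = 0, from y = 0 to -194 mm. Short stop, at the left: inner face in the plane y = 0, from x = 0 to -65 mm. A big rice cooker stands farther left.
- tin_center (a point): dark brown closed tea tin, a smooth box lying flat: 86 mm long (its y), 51 mm wide (x), 36 mm high (z, up); 0.10 to 0.21 kg. Its centre, 18 mm above the worktop. Starts between robot and long stop, y within 0.3 rad of the corner stop's y. Registered, it lies at x = -25.5, y = -43 mm in the frame of corner_stop.
- black_bowl: small black open sauce bowl, 76 mm across and 30 mm high, standing to the left or right of the work; origin at the centre of its underside. To be left alone.
- blue_bowl: small light blue open sauce bowl, 76 mm across and 30 mm high, standing on the other side; origin at the centre of its underside. To be left alone.
Not all that is in view belongs to the job. What is shaped like the part that bears tin_center but yellow is not meant.

How it is judged:
By the outcome, as a careful person would: the job done as asked, in the order asked, and still so for the second after the job is handed in, with the robot touching nothing.
It also fails if it takes over 48 s, if anything falls off the work surface, if the arm or the gripper's body presses on something with over 40 N, if the wrist force passes 120 N, or if a joint passes its speed limit or range.

ROBOT

A 6-joint arm with a two-finger parallel gripper is mounted at the origin on a cart in front of the work surface, level with it; the furniture and walls round the work are solid. World frame = base frame: x ahead of the robot, y to its left, z up, the work surface at z = 0. Lengths are in m, angles in rad, forces in N, time in s.
With the tool pointing down it reaches from about 0.325 to 0.775 m from the base axis. Payload 5.5 kg.
Tool frame: the origin (TCP) lies midway between the tips of the shut fingers; the grasp point (between the pads) lies 19 mm behind it; z points along the fingers, x is the direction in which the jaws open and shut, and the axes are right-handed (so a half turn about z gives the same grasp; the last joint's range is limited). The gripper opens to 88 mm and grips with 3 to 60 N. Pads are 20 mm wide; open, the fingers measure 115 mm over their backs; the gripper's body (75 mm by 178 mm) begins 61 mm behind the grasp point.
Start: joints at [1.19, 0.091, 1.231, -0, 1.82, -0.057], TCP at [0.191, 0.569, 0.183] pointing down, gripper open.
Joint ranges: [-2.87, 2.87], [-0.86, 2.18], [0.17, 2.46], [-1.51, 4.65], [0.06, 2.69], [-2.65, 2.65]. Speed limits (rad/s): [2.57, 2.57, 3.01, 3.14, 3.14, 3.14].

INTERFACE

Orientations are given as a unit quaternion [x, y, z, w].
In Python, from plant import bot gives the robot as it stands.
- The arm moves only by the shell command python3 -m creep 'ROWS' [FORCE]. ROWS is JSON, a list of rows, each a list of 3 entries, a list of its own where there are three numbers: the turn, a rotation vector about the world's x, y, z in degrees, then the shift along the world's x, y, z in cm, then the finger opening in cm, from 0 to 8.78. In form: [[[wx, wy, wz], [dx, dy, dz], jaw], ...]. A call has 1 to 12 rows; each row is the pose to reach, as a shift and turn from the pose commanded when the call began; what a row does not reach only later rows make up. A row lasts 1/8 s, in which the tool goes at most 62.5 mm and 10.7 degrees, less where a joint would pass 70% of its speed; a pose out of reach is approached as far as the arm can. A call with a gripper value outside its range is refused whole. The fingers move at their own pace and stop on an object; FORCE is the grip in N (left out, the last holds). Time passes only in rows, so rows that repeat a pose let the fingers close. It gives the time, the measured TCP pose, the force and the opening at its end, in the units of the state.
- bot.get_obs(): the state, without advancing time (a new reading comes with each control period).
- bot.read_camera(name): name is "side" or "top"; returns the picture (400x640x3 uint8, red, green, blue); there is no depth.
- bot.get_calibration(name): a dict with "fx", "fy", "cx", "cy" (pixels), "xyz" and "attitude" of the camera in the world. Camera axes: x right, y down, z forward; pixel columns grow to the right and rows downward; lengths in m; the calibration is good to about 2 mm. A picture is of the moment at which its call begins. get_calibration takes no time and is no camera call.
- bot.finish_job(): hands the job in, once; it reports no verdict.
Trained networks look in the newest picture that a camera, given by its name, has taken for a name from the list of things; names that differ only in an ending like _2 or _b are one class to them, and where a whole thing is asked for, a point or a joint stands for the part that bears it (a point fixed in the world has none). Each returns a list of dicts, best first, with "p" (0 to 1); they miss things now and then, are a little off and sometimes report something else, mostly with a low value. They report only what shows in the picture. A call takes as long as a camera call. They do not tell look-alikes from the thing itself.
- bot.look_for(query, camera): "box" ([left, top, right, bottom] in pixels, round what is visible of it).
The state is a dict: "t": time; "joints": joint angles; "qd": joint speeds; "effort": joint torques, N m; "tcp_pos": TCP position; "ee_rot": TCP orientation; "contact_force": force on the tool from outside, world axes, zero at the start; "wrist_torque": the same for the moment, N m; "grip_width": finger opening in m.
Only numpy, scipy, OpenCV 4.12 (cv2) and the standard library are available. Lean on these libraries where they do the work, as an engineer would, in place of code of your own. Each camera call takes 0.05 s, during which the arm holds its last target.

## Working session

There is one attempt and no reset: what is moved stays moved. The work goes in short steps, Python scripts to look and compute and a shell command to move; the robot and the scene stay as the last step left them, time stands still between calls to the robot, and variables do not carry over. Pictures are saved under pics/ and viewed, and the job is handed in when it is done.

```bash
mkdir -p pics; ls; python3 - <<'E'
from plant import bot
import cv2
for n in("top","side"):
    im=bot.read_camera(n); cv2.imwrite(f"pics/{n}0.png",im[:,:,::-1])
    print(n,bot.get_calibration(n))
    for q in("tin_center","corner_stop","black_bowl","blue_bowl"):
        print(q,[(d["p"],[round(v) for v in d["box"]]) for d in bot.look_for(q,n)][:3])
print(bot.get_obs())
E
```

```text
pics
top {'fx': 445.5310430381909, 'fy': 445.5310430381909, 'cx': 319.6977272068884, 'cy': 197.11434447242272, 'xyz': array([ 0.27962837, -0.22991721,  0.90225707]), 'attitude': array([-0.70084882,  0.7074203 , -0.06792724,  0.06126459])}
tin_center [(0.88, [272, 163, 313, 214]), (0.62, [316, 230, 358, 280])]
corner_stop [(0.56, [288, 120, 367, 212])]
black_bowl [(0.79, [204, 168, 240, 202])]
blue_bowl [(0.65, [402, 221, 440, 258])]
side {'fx': 519.9455334405617, 'fy': 519.9455334405617, 'cx': 322.22344602219, 'cy': 202.3483628515619, 'xyz': array([ 0.0337314 , -0.93193905,  0.78774604]), 'attitude': array([ 0.88343355, -0.24452497,  0.1042513 , -0.38585538])}
tin_center [(0.65, [297, 171, 334, 211])]
corner_stop [(0.65, [329, 176, 386, 252]), (0.41, [315, 269, 355, 305])]
black_bowl [(0.58, [278, 148, 308, 170])]
blue_bowl [(0.8, [315, 271, 354, 304])]
{'t': 0.5, 'joints': array([ 1.19027232e+00,  9.10799781e-02,  1.23076626e+00,  8.32487219e-06,
        1.81982489e+00, -5.67020237e-02]), 'qd': array([ 8.64481305e-04, -8.93811854e-04, -6.77800137e-04, -5.51279017e-05,
       -8.58651545e-04, -1.01383866e-03]), 'effort': array([-6.78482374e-04, -4.45668089e+01, -4.06096208e+01,  6.97153970e-02,
        1.97724014e-02, -1.78434487e-05]), 'tcp_pos': array([0.19090794, 0.56879767, 0.18320576]), 'ee_rot': array([ 8.11846744e-01,  5.83870588e-01, -3.52682914e-05,  1.76644322e-05]), 'contact_force': array([0.40529739, 0.30423012, 0.12666487]), 'wrist_torque': array([-0.00346143,  0.07701178, -0.03173719]), 'grip_width': 0.0878807990616083}
```

View pics/top0.png

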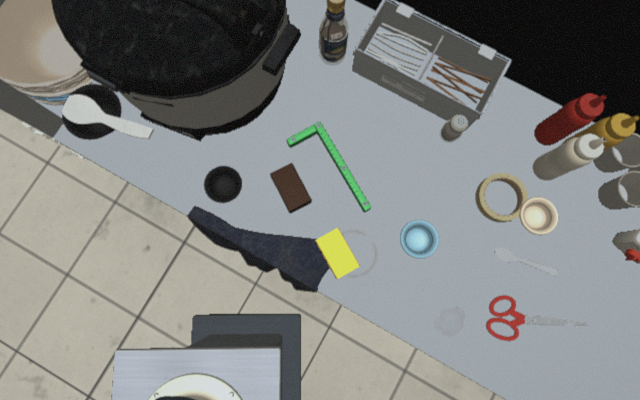

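View pics/side0.png

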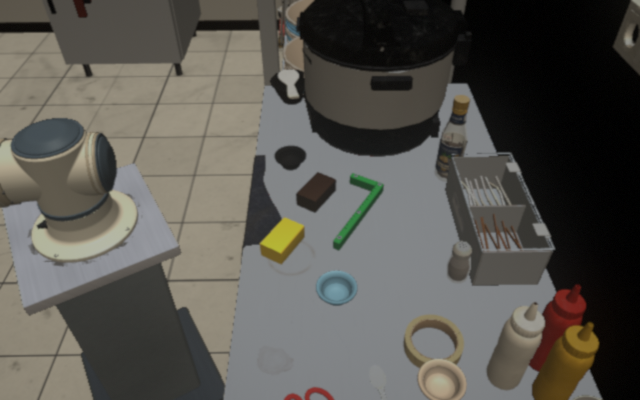

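```bash
python3 - <<'E'
import cv2
im=cv2.imread("pics/top0.png")[110:300,190:450]
cv2.imwrite("pics/top0c.png",cv2.resize(im,None,fx=3,fy=3,interpolation=cv2.INTER_CUBIC))
E
```

```text
(no output)
```

View pics/top0c.png

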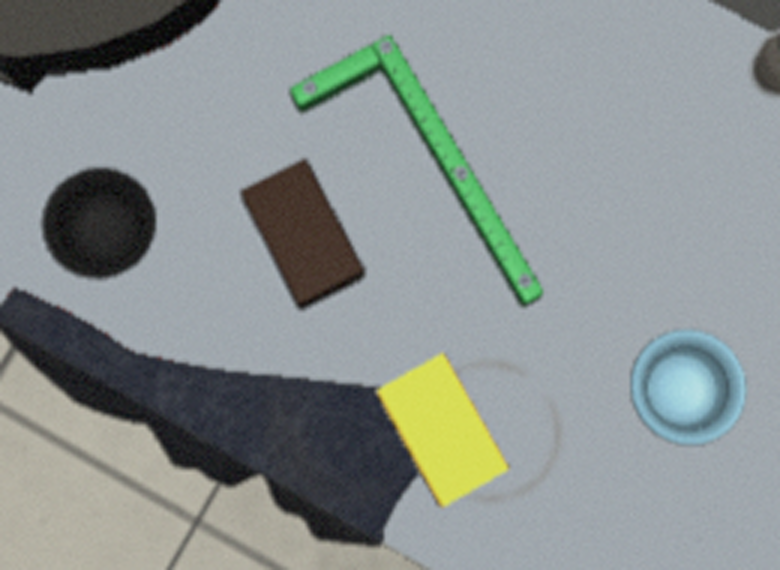

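The brown box at top-image (291,188) is the tin. The yellow box at (337,253) has the same shape but is the wrong colour, so it is a look-alike. The enlarged crop confirms the brown one sits in front of the green L (corner near (318,128)).

```bash
cat > h.py <<'E'
from plant import bot
import cv2, numpy as np
from scipy.spatial.transform import Rotation as R
def ray(n,px,z):
    c=bot.get_calibration(n); px=np.atleast_2d(px).astype(float)
    d=np.c_[(px[:,0]-c["cx"])/c["fx"],(px[:,1]-c["cy"])/c["fy"],np.ones(len(px))]@R.from_quat(c["attitude"]).as_matrix().T
    return c["xyz"]+d*((z-c["xyz"][2])/d[:,2])[:,None]
def proj(n,P):
    c=bot.get_calibration(n); q=(np.atleast_2d(P)-c["xyz"])@R.from_quat(c["attitude"]).as_matrix()
    return np.c_[q[:,0]/q[:,2]*c["fx"]+c["cx"],q[:,1]/q[:,2]*c["fy"]+c["cy"]]
def frame(x,y,yaw):
    return lambda p: np.c_[x+np.cos(yaw)*np.array(p)[:,0]-np.sin(yaw)*np.array(p)[:,1], y+np.sin(yaw)*np.array(p)[:,0]+np.cos(yaw)*np.array(p)[:,1]]
def hullpx(n,poly,x,y,yaw,h):
    w=frame(x,y,yaw)(poly); P=np.vstack([np.c_[w,np.zeros(len(w))],np.c_[w,np.full(len(w),h)]])
    return proj(n,P)
TIN=[(-.0255,-.043),(-.0255,.043),(.0255,.043),(.0255,-.043)]
B1=[(0,-.194),(.016,-.194),(.016,.016),(0,.016)]
B2=[(-.065,0),(.016,0),(.016,.016),(-.065,.016)]
S=8
def render(n,parts,x,y,yaw,h):
    m=np.zeros((400*S//1,640*S),np.uint8)
    for p in parts:
        q=hullpx(n,p,x,y,yaw,h)
        hu=cv2.convexHull(((q+.5)*S).astype(np.float32)).astype(np.int32)
        cv2.fillConvexPoly(m,hu,255)
    return cv2.resize(m,(640,400),interpolation=cv2.INTER_AREA)/255.
E
python3 - <<'E'
from h import *
from scipy.optimize import minimize
def masks(n,f):
    im=cv2.imread(f).astype(int); b,g,r=im[...,0],im[...,1],im[...,2]
    green=((g-r>40)&(g-b>30)).astype(np.uint8)
    brown=((r-b>8)&(r<100)).astype(np.uint8)
    return green,brown
M={n:masks(n,f"pics/{n}0.png") for n in("top","side")}
def fit(idx,parts,h,x0,box):
    mk={}
    for n in M:
        m=M[n][idx].copy(); l,t,r,b=box[n]; k=np.zeros_like(m);k[t:b,l:r]=1; mk[n]=cv2.morphologyEx(m*k,cv2.MORPH_CLOSE,np.ones((3,3),np.uint8)); print(n,mk[n].sum())
    def cost(p,ns):
        return sum(np.abs(cv2.GaussianBlur(render(n,parts,*p,h),(0,0),1)-cv2.GaussianBlur(mk[n].astype(float),(0,0),1)).sum() for n in ns)
    for ns in(("top",),("side",),("top","side")):
        s=minimize(cost,x0,args=(ns,),method="Nelder-Mead",options=dict(initial_simplex=np.array(x0)+np.array([[0,0,0],[.01,0,0],[0,.01,0],[0,0,.1]]),maxiter=120))
        print(ns,s.x.round(4),s.fun)
c=ray("top",[318,128],.024)[0]; e=ray("top",[366,208],.024)[0]
yaw=np.arctan2(*(c-e)[:2][::-1])-np.pi/2
print(c,e,yaw)
fit(0,[B1,B2],.024,[c[0],c[1],yaw],dict(top=(270,110,380,225),side=(320,165,395,260)))
t=ray("top",[291,188],.036)[0]
fit(1,[TIN],.036,[t[0],t[1],yaw],dict(top=(262,155,320,220),side=(290,165,342,215)))
print("black",ray("top",[222,185],.03),"blue",ray("top",[419,239],.03), "yellow",ray("top",[337,253],.036))
print("cooker edge",ray("top",[205,135],.0), ray("top",[290,45],.15), "cloth",ray("top",[[190,215],[330,250]],0))
E
```

```text
[ 0.58719326 -0.23701969  0.024     ] [ 0.41919347 -0.33132511  0.024     ] -1.0592865679541363
top 989
side 587
('top',) [ 0.5821 -0.2342 -1.0557] 345.117722896748
('side',) [ 0.5853 -0.2249 -1.0264] 606.6597578876251
('top', 'side') [ 0.5835 -0.2333 -1.0504] 973.0041430125505
top 1042
side 589
('top',) [ 0.4646 -0.179  -1.1379] 131.09180013899126
('side',) [ 0.476  -0.1602 -0.8602] 410.29312607568556
('top', 'side') [ 0.4647 -0.179  -1.044 ] 620.0120729263682
black [[ 0.46725841 -0.04410469  0.03      ]] blue [[ 0.35580463 -0.43286001  0.03      ]] yellow [[ 0.32972408 -0.2712686   0.036     ]]
cooker edge [[0.58183763 0.00127924 0.        ]] [[ 0.70262561 -0.18620891  0.15      ]] cloth [[ 0.41170213  0.02556084  0.        ]
 [ 0.33795132 -0.25897586  0.        ]]
```

```bash
python3 - <<'E'
from h import *
out=[]
for n,(l,t,r,b) in dict(top=(262,105,382,225),side=(285,150,405,270)).items():
    im=cv2.imread(f"pics/{n}0.png"); big=cv2.resize(im[t:b,l:r],None,fx=5,fy=5,interpolation=cv2.INTER_CUBIC)
    for parts,p,h in(([B1,B2],(.5821,-.2342,-1.0557),.024),([TIN],(.4646,-.179,-1.1379),.036)):
        for pl in parts:
            q=cv2.convexHull(hullpx(n,pl,*p,h).astype(np.float32))[:,0]
            cv2.polylines(big,[(((q+.5-[l,t])*5)).astype(int).reshape(-1,1,2)],True,(0,0,255),1)
    out.append(big[:, :400] if 0 else cv2.resize(big,(400,400)))
cv2.imwrite("pics/ov.png",np.hstack(out))
for n,p in(("top",(300,200)),("side",(312,195)),("side",(375,190)),("side",(360,215)),("top",(344,170))):
    print(n,p,cv2.imread(f"pics/{n}0.png")[p[1],p[0]])
E
```

```text
top (300, 200) [48 61 75]
side (312, 195) [38 46 58]
side (375, 190) [ 64 128  51]
side (360, 215) [ 56 103  47]
top (344, 170) [105 164  91]
```

View pics/ov.png

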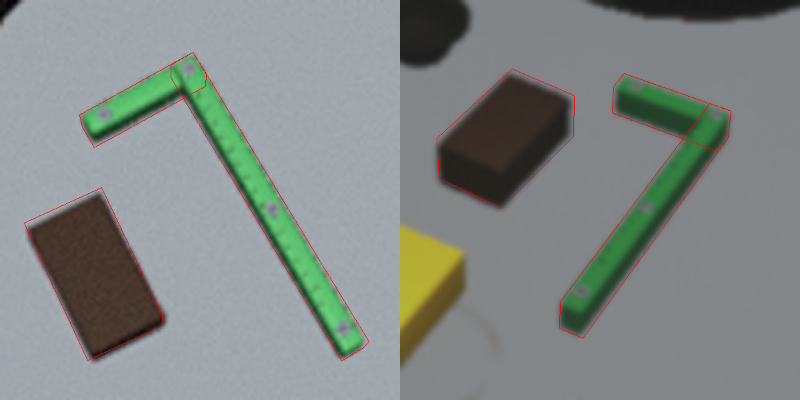

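```bash
cat >> h.py <<'E'
from scipy.optimize import minimize
def fit(files,parts,h,x0,box,combos=None,verbose=True):
    mk={}
    for n,f in files.items():
        im=cv2.imread(f).astype(float); l,t,r,b=box[n]
        sub=im[t:b,l:r,0]; bg=np.percentile(sub,80)
        lo=np.percentile(sub,5); v=np.clip((bg-12-im[...,0])/(0.45*(bg-lo)),0,1)
        poly=box.get(n+"poly"); k=np.zeros(v.shape)
        if poly is None: k[t:b,l:r]=1
        else: cv2.fillPoly(k,[np.array(poly,np.int32)],1)
        mk[n]=(v*k,k)
    def cost(p,ns):
        return sum((mk[n][1]*(cv2.GaussianBlur(render(n,parts,*p,h),(0,0),.6)-mk[n][0])**2).sum() for n in ns)
    res={}
    for ns in combos or [("top",),("side",),("top","side")]:
        s=minimize(cost,x0,args=(ns,),method="Nelder-Mead",options=dict(initial_simplex=np.array(x0)+np.array([[0,0,0],[.006,0,0],[0,.006,0],[0,0,.06]]),maxiter=130,xatol=1e-4,fatol=.02))
        if verbose: print(ns,s.x.round(4),round(s.fun,1))
        res[ns]=s.x
    return res
E
python3 - <<'E'
from h import *
F={n:f"pics/{n}0.png" for n in("top","side")}
s=fit(F,[B1,B2],.024,[.5821,-.2342,-1.0557],dict(top=(282,115,380,220),side=(327,165,395,257),toppoly=[(282,135),(318,115),(330,120),(380,205),(365,220),(318,150),(290,155)],sidepoly=[(345,165),(395,175),(390,195),(345,257),(327,250),(340,220),(365,190),(345,185)]))
t=fit(F,[TIN],.036,[.4646,-.179,-1.1379],dict(top=(262,155,320,220),side=(292,168,340,215)))
for k in s:
    a=s[k];b=t[k];d=b[:2]-a[:2];c,w=np.cos(a[2]),np.sin(a[2])
    print(k,"tin in stop mm",(1000*np.array([c*d[0]+w*d[1],-w*d[0]+c*d[1]])).round(1),np.degrees(b[2]-a[2]).round(1))
E
```

```text
('top',) [ 0.5822 -0.2344 -1.0648] 67.2
('side',) [ 0.5816 -0.2354 -1.0639] 42.6
('top', 'side') [ 0.582  -0.2342 -1.0605] 118.3
('top',) [ 0.4623 -0.1801 -1.1005] 6.9
('side',) [ 0.4616 -0.1809 -1.0908] 19.2
('top', 'side') [ 0.4622 -0.1803 -1.1035] 28.8
('top',) tin in stop mm [-105.6  -78.5] -2.0
('side',) tin in stop mm [-106.   -78.5] -1.5
('top', 'side') tin in stop mm [-105.6  -78.3] -2.5
```

```bash
cat >> h.py <<'E'
SX,SY,SYAW=.5820,-.2346,-1.063
U=np.array([np.cos(SYAW),np.sin(SYAW)]);V=np.array([-U[1],U[0]])
def w(x,y): return np.array([SX,SY])+x*U+y*V
def s(p): d=np.array(p)[:2]-[SX,SY]; return np.array([d@U,d@V])
def need(x,y,z):
    o=bot.get_obs();t=o["tcp_pos"];g=np.r_[w(x,y),z]
    ax=R.from_quat(o["ee_rot"]).as_matrix()[:,0]; a=np.degrees(np.arctan2(ax[1],ax[0]))
    print("t",o["t"],"tcp stop mm",(s(t)*1000).round(1),"z",(t[2]*1000).round(1),"shift cm",(100*(g-t)).round(2),"turn",round(np.degrees(SYAW)+90-a,2),"F stop",(np.r_[s(o["contact_force"][:2]+[SX,SY]),o["contact_force"][2]]).round(1))
E
python3 - <<'E'
from h import *
need(-.155,-.0785,.10);need(-.155,-.0785,.008)
for z in(0,.1,.2,.25): print(z,ray("top",[[205,138],[85,70],[130,110],[245,120],[285,80],[60,115],[30,100]],z)[:,:2].round(2).tolist())
print(proj("top",np.r_[w(-.165,-.0785),0]),U.round(3),V.round(3))
E
```

```text
t 0.5 tcp stop mm [-892.2   48.9] z 183.2 shift cm [ 24.71 -70.61  -8.32] turn -42.35 F stop [-0.1  0.5  0.1]
t 0.5 tcp stop mm [-892.2   48.9] z 183.2 shift cm [ 24.71 -70.61 -17.52] turn -42.35 F stop [-0.1  0.5  0.1]
0 [[0.58, 0.0], [0.73, 0.27], [0.64, 0.16], [0.61, -0.08], [0.7, -0.17], [0.63, 0.31], [0.66, 0.38]]
0.1 [[0.54, -0.02], [0.68, 0.21], [0.6, 0.12], [0.58, -0.1], [0.66, -0.17], [0.59, 0.25], [0.62, 0.31]]
0.2 [[0.51, -0.05], [0.63, 0.16], [0.56, 0.08], [0.54, -0.12], [0.61, -0.18], [0.55, 0.19], [0.58, 0.24]]
0.25 [[0.49, -0.06], [0.61, 0.13], [0.54, 0.05], [0.52, -0.12], [0.59, -0.18], [0.53, 0.16], [0.56, 0.21]]
[[265.80295261 203.97145055]] [ 0.486 -0.874] [0.874 0.486]
```

```bash
python3 -m creep '[[[0,0,-2],[0.5,-1.5,2],6],[[0,0,-5],[2,-5.5,4],5],[[0,0,-9],[4,-11,7],5],[[0,0,-13],[6,-16.5,9],5],[[0,0,-17],[8,-22,10],5],[[0,0,-21],[10,-28,10],5],[[0,0,-25],[12,-34,10],5],[[0,0,-29],[14,-40,10],5],[[0,0,-33],[16,-46,10],5],[[0,0,-38],[18,-51.5,9],5],[[0,0,-42],[20,-57,7],5],[[0,0,-42.35],[22,-62,5],5]]'; python3 -c "
from h import *
need(-.155,-.0785,.07);print(bot.get_obs()['joints'].round(2))"
```

```text
t: 2.0
tcp_pos: [0.4107, -0.0538, 0.2348]
ee_rot: [0.968, 0.249, 0.002, 0.001]
contact_force: [0.6, 1.8, 0.0]
grip_width: 0.05
t 2.0 tcp stop mm [-241.3  -61.8] z 234.8 shift cm [  2.73  -8.35 -16.48] turn 0.21 F stop [-1.3  1.3  0. ]
[-0.21 -0.39  1.57 -0.    1.96 -0.72]
```

```bash
python3 -m creep '[[[0,0,0],[1,-3,-3],5],[[0,0,0],[2,-6,-6],5],[[0,0,0],[2.7,-8.5,-9],5],[[0,0,0],[2.7,-8.6,-13],5],[[0,0,0],[2.7,-8.6,-15],5],[[0,0,0],[2.7,-8.6,-15],5],[[0,0,0],[2.7,-8.6,-15],5],[[0,0,0],[2.7,-8.6,-15],5]]'; python3 -c "
from h import *
need(-.155,-.0785,.008)
for n in('top','side'): cv2.imwrite(f'pics/{n}1.png',bot.read_camera(n)[:,:,::-1])
a=cv2.imread('pics/top1.png')[100:300,180:450];b=cv2.imread('pics/side1.png')[100:300,180:450]
cv2.imwrite('pics/c1.png',cv2.resize(np.hstack([a,b]),(800,296)))"
```

```text
t: 3.0
tcp_pos: [0.4388, -0.1373, 0.0852]
ee_rot: [0.968, 0.251, 0.001, 0.001]
contact_force: [-0.3, -0.0, 0.4]
grip_width: 0.05
t 3.0 tcp stop mm [-154.6  -77.8] z 85.2 shift cm [-0.08 -0.   -7.72] turn -0.03 F stop [-0.1 -0.3  0.4]
```

View pics/c1.png

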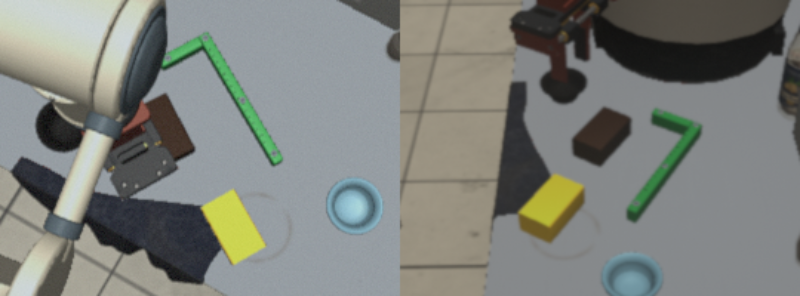

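The fingers are behind the tin, at about (130,130) in the left half of the crop. The black bowl is off to their left, and I'll check the clearance by projection before going down.

```bash
python3 -c "
from h import *
print('bowl side/top est in stop', s(ray('top',[222,185],.03)[0]), s(ray('side',[292.5,157],.022)[0]))
print(s(ray('side',[292,156],.03)[0]))
for y in(-.04,-.117): print(proj('side',np.r_[w(-.1546,y),.085]))"
python3 -m creep '[[[0,0,0],[0,0,-3],5],[[0,0,0],[0,0,-5],5],[[0,0,0],[0,0,-6.5],5],[[0,0,0],[0,0,-7.5],5],[[0,0,0],[0,0,-7.5],5],[[0,0,0],[0,0,-7.5],5]]'; python3 -c "
from h import *
need(-.065,-.0785,.010)
cv2.imwrite('pics/side2.png',bot.read_camera('side')[:,:,::-1])
cv2.imwrite('pics/c2.png',cv2.resize(cv2.imread('pics/side2.png')[120:280,220:420],None,fx=3,fy=3))"
```

```text
bowl side/top est in stop [-0.22225168 -0.0076344 ] [-0.21487548 -0.0038574 ]
[-0.21214519 -0.00970662]
[[305.44101695 151.54412184]]
[[286.55658646 170.68882665]]
t: 3.85
tcp_pos: [0.4384, -0.1374, 0.009]
ee_rot: [0.968, 0.251, 0.0, 0.0]
contact_force: [0.5, 0.0, -1.2]
grip_width: 0.0502
t 3.85 tcp stop mm [-154.8  -78.2] z 9.0 shift cm [ 4.34 -7.86  0.1 ] turn 0.0 F stop [ 0.3  0.5 -1.2]
```

View pics/c2.png

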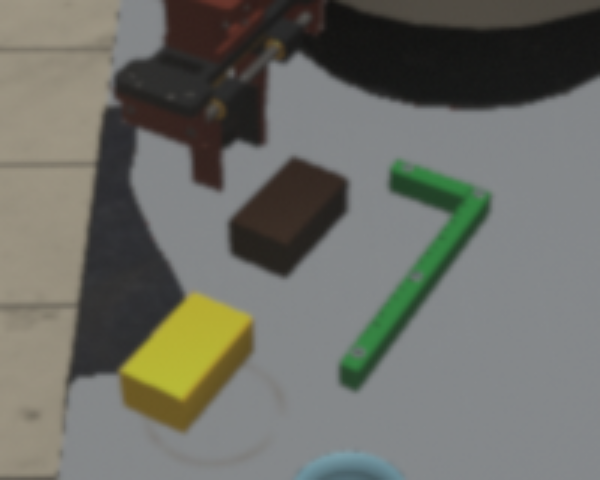

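```bash
python3 -c "
from h import *
o=bot.get_obs();print(o['tcp_pos'],o['contact_force'],o['joints'])
im=cv2.imread('pics/side2.png')
big=cv2.resize(im[100:280,220:420],None,fx=4,fy=4,interpolation=cv2.INTER_CUBIC)
def dot(P,c):
    q=((proj('side',P)[0]+.5-[220,100])*4).astype(int);print(q/4+[220,100]);cv2.circle(big,tuple(int(v) for v in q),4,c,-1)
Rm=R.from_quat(o['ee_rot']).as_matrix();print(Rm.round(3))
for k in(-.025,.025,-.0385,.0385):
  for z in(0,.05):
    dot(o['tcp_pos']+Rm@[k,0,-z],(0,0,255) if z==0 else (255,0,255))
cv2.imwrite('pics/c3.png',big[:600])"
```

```text
[ 0.43844596 -0.13739318  0.00909278] [-0.16850657 -0.1160302  -0.01151982] [-3.77739397e-01 -2.61899341e-01  1.87287857e+00  1.67650646e-06
  1.52926370e+00 -8.85569358e-01]
[[ 0.874  0.486  0.001]
 [ 0.486 -0.874 -0.   ]
 [ 0.001  0.001 -1.   ]]
[292.   193.75]
[291.   176.75]
[303.75 181.25]
[303.   164.25]
[288.75 197.25]
[287.5  180.25]
[306.75 178.  ]
[306. 161.]
```

View pics/c3.png

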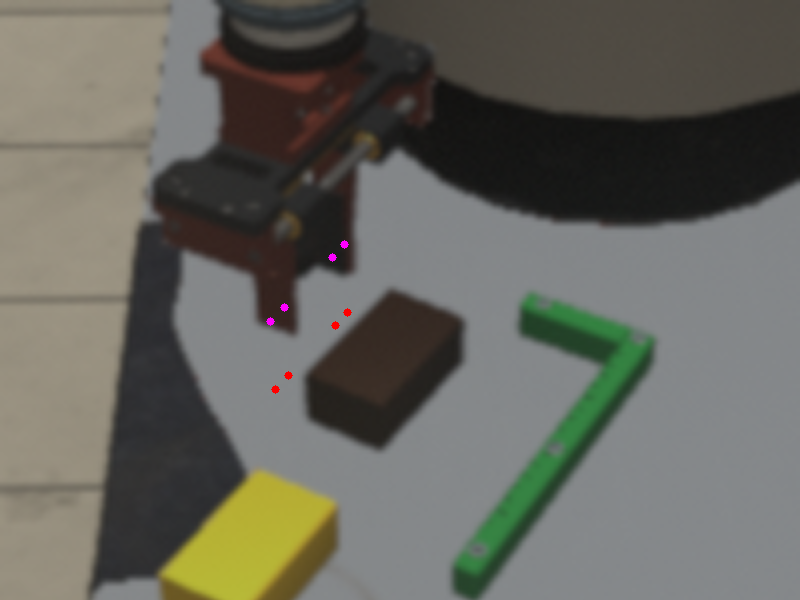

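The drawn tips sit below the visible ones. I'll take another picture to see whether the image lags or there is an offset.

```bash
python3 -c "
from h import *
bot.read_camera('side');im=bot.read_camera('side')[:,:,::-1].copy()
o=bot.get_obs();print(o['t'],o['tcp_pos'])
cv2.imwrite('pics/side4.png',im)
print(np.abs(im.astype(int)-cv2.imread('pics/side2.png')).max())
Rm=R.from_quat(o['ee_rot']).as_matrix()
top=bot.read_camera('top')[:,:,::-1].copy();cv2.imwrite('pics/top4.png',top)
out=[]
for n,i,(l,t) in(('side',im,(240,120)),('top',top,(220,130))):
  b=cv2.resize(i[t:t+100,l:l+100],(400,400),interpolation=cv2.INTER_CUBIC)
  for k in(-.025,.025,-.0385,.0385):
    for z in(0,.05):
      q=((proj(n,o['tcp_pos']+Rm@[k,0,-z])[0]+.5-[l,t])*4).astype(int);cv2.circle(b,tuple(int(v) for v in q),3,(0,0,255) if z==0 else (255,0,255),-1)
  out.append(b)
cv2.imwrite('pics/c4.png',np.hstack(out))"
```

```text
4.0 [ 0.43838268 -0.1373644   0.0090118 ]
28
```

View pics/c4.png

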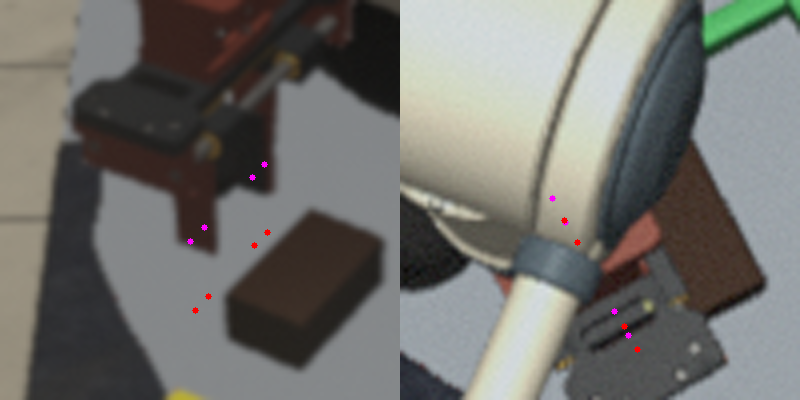

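```bash
cat > ov.py <<'E'
from h import *
o=bot.get_obs();Rm=R.from_quat(o['ee_rot']).as_matrix()
def draw(n,i,l,t,sz,sc,dz=0):
  b=cv2.resize(i[t:t+sz,l:l+sz],(sz*sc,sz*sc),interpolation=cv2.INTER_CUBIC)
  g=o['grip_width']/2
  boxes=[((-.089,.089),(-.0375,.0375),(-.16,-.08),(0,255,255)),((-g-.0135,-g),(-.01,.01),(-.08,0),(0,0,255)),((g,g+.0135),(-.01,.01),(-.08,0),(0,0,255))]
  for X,Y,Z,c in boxes:
    P=np.array([[x,y,z+dz] for x in X for y in Y for z in Z])
    q=((proj(n,o['tcp_pos']+P@Rm.T)+.5-[l,t])*sc).astype(int)
    for a in range(8):
      for d in(1,2,4):
        if not a&d: cv2.line(b,tuple(map(int,q[a])),tuple(map(int,q[a|d])),c,1)
  return b
if __name__=="__main__":
  import sys
  a=[draw('side',cv2.imread('pics/side4.png'),230,90,130,3,dz) for dz in(0,-.045)]
  cv2.imwrite('pics/c5.png',np.hstack(a))
  a=[draw('top',cv2.imread('pics/top4.png'),200,100,130,3,dz) for dz in(0,-.045)]
  cv2.imwrite('pics/c6.png',np.hstack(a))
E
python3 ov.py
```

```text
(no output)
```

View pics/c5.png

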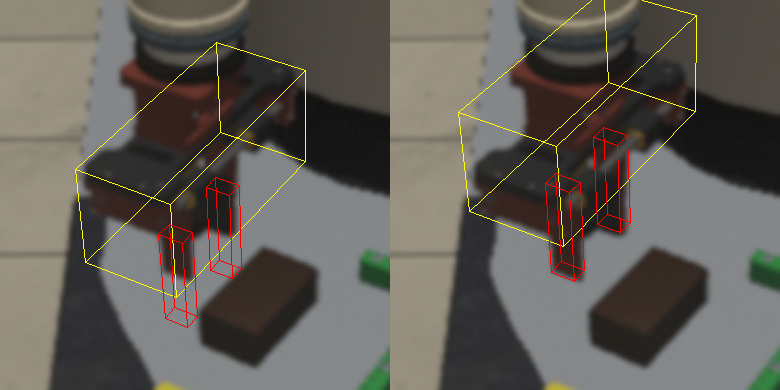

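View pics/c6.png

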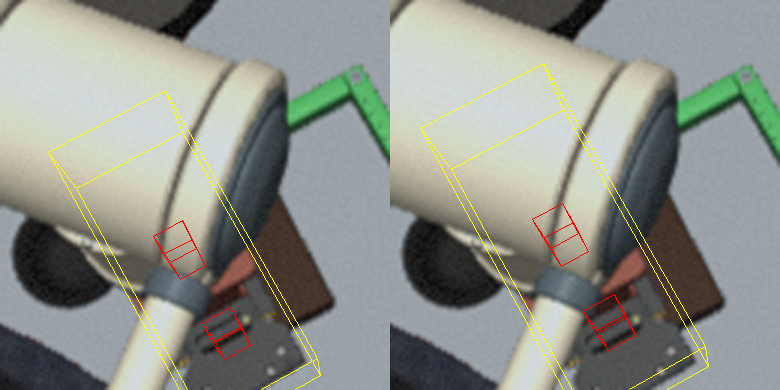

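Side overlay: with the TCP model shifted 45 mm up, the fingers match the picture, so the tips seem to be about 54 mm above the worktop rather than 9 mm. I'll feel for the worktop in small steps.

```bash
python3 -m creep '[[[0,0,0],[0,0,-0.4],5],[[0,0,0],[0,0,-0.7],5],[[0,0,0],[0,0,-0.8],5]]'; python3 -m creep '[[[0,0,0],[0,0,-0.2],5],[[0,0,0],[0,0,-0.2],5]]'
```

```text
t: 4.42
tcp_pos: [0.4376, -0.1371, -0.0003]
ee_rot: [0.968, 0.251, -0.0, -0.0]
contact_force: [0.1, -0.0, 0.4]
grip_width: 0.05
t: 4.68
tcp_pos: [0.4378, -0.1371, -0.002]
ee_rot: [0.968, 0.251, -0.0, -0.0]
contact_force: [-0.3, -0.2, -0.4]
grip_width: 0.05
```

```bash
python3 -m creep '[[[0,0,0],[0,0,-0.5],5],[[0,0,0],[0,0,-0.5],5]]'; python3 -m creep '[[[0,0,0],[0,0,-0.7],5],[[0,0,0],[0,0,-0.7],5]]';python3 -m creep '[[[0,0,0],[0,0,-0.7],5],[[0,0,0],[0,0,-0.7],5]]'; python3 -c "
from ov import *
cv2.imwrite('pics/side6.png',bot.read_camera('side')[:,:,::-1])
cv2.imwrite('pics/c7.png',np.hstack([draw('side',cv2.imread('pics/side6.png'),230,90,130,3,dz) for dz in(0,-.045)]))"
```

```text
t: 4.92
tcp_pos: [0.4376, -0.137, -0.0074]
ee_rot: [0.968, 0.251, -0.0, -0.0]
contact_force: [-0.4, -0.9, 0.6]
grip_width: 0.05
t: 5.18
tcp_pos: [0.4374, -0.137, -0.0146]
ee_rot: [0.968, 0.251, -0.001, -0.0]
contact_force: [-0.7, 0.2, 0.2]
grip_width: 0.0498
t: 5.42
tcp_pos: [0.4374, -0.137, -0.0216]
ee_rot: [0.968, 0.251, -0.001, -0.0]
contact_force: [-0.4, -0.3, -0.2]
grip_width: 0.0499
```

View pics/c7.png

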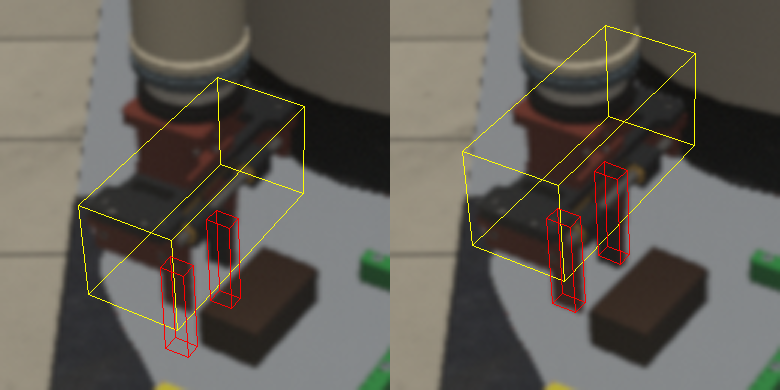

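Confirmed: the tips really are about 45 mm above the reported TCP. I'll work with tip z ≈ tcp z + 0.045.

```bash
python3 -m creep '[[[0,0,0],[0,0,-0.6],5],[[0,0,0],[0,0,-0.6],5]]'; python3 -m creep '[[[0,0,0],[0,0,-0.6],5],[[0,0,0],[0,0,-0.6],5]]'; python3 -c "
from ov import *
need(-.065,-.0785,-.034)
for n in('top','side'):cv2.imwrite(f'pics/{n}7.png',bot.read_camera(n)[:,:,::-1])
cv2.imwrite('pics/c8.png',np.hstack([draw('side',cv2.imread('pics/side7.png'),230,90,130,3,-.045),draw('top',cv2.imread('pics/top7.png'),200,100,130,3,-.045)]))"
```

```text
t: 5.72
tcp_pos: [0.4375, -0.137, -0.0274]
ee_rot: [0.968, 0.251, -0.0, -0.0]
contact_force: [-0.1, 0.1, 0.3]
grip_width: 0.0497
t: 5.98
tcp_pos: [0.4375, -0.137, -0.0334]
ee_rot: [0.968, 0.251, -0.0, -0.0]
contact_force: [-0.1, -0.8, -0.3]
grip_width: 0.0498
t 5.975 tcp stop mm [-155.5  -78.8] z -33.4 shift cm [ 4.43 -7.9  -0.06] turn -0.0 F stop [ 0.6 -0.5 -0.3]
```

View pics/c8.png

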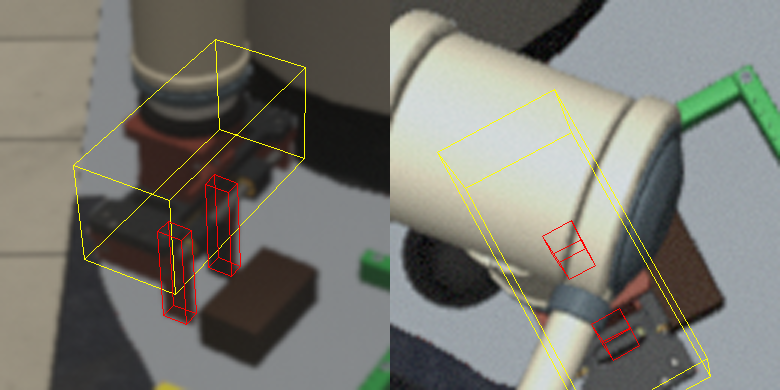

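Both fingers are level with the tin's near long side at about 12 mm height. Now the push toward the long stop.

```bash
python3 -m creep '[[[0,0,0],[0.24,-0.44,0],5],[[0,0,0],[0.49,-0.87,0],5],[[0,0,0],[0.73,-1.31,0],5],[[0,0,0],[0.97,-1.75,0],5],[[0,0,0],[1.22,-2.19,0],5],[[0,0,0],[1.46,-2.62,0],5],[[0,0,0],[1.7,-3.06,0],5],[[0,0,0],[1.94,-3.5,0],5],[[0,0,0],[2.19,-3.93,0],5],[[0,0,0],[2.43,-4.37,0],5],[[0,0,0],[2.67,-4.81,0],5],[[0,0,0],[2.92,-5.24,0],5]]' 20; python3 -c "
from ov import *
need(-.061,-.0785,-.034)
for n in('top','side'):cv2.imwrite(f'pics/{n}9.png',bot.read_camera(n)[:,:,::-1])
cv2.imwrite('pics/c9.png',np.hstack([draw('side',cv2.imread('pics/side9.png'),260,110,130,3,-.045),draw('top',cv2.imread('pics/top9.png'),220,110,130,3,-.045)]))"
```

```text
t: 7.58
tcp_pos: [0.4672, -0.1899, -0.0328]
ee_rot: [0.968, 0.251, -0.0, -0.0]
contact_force: [-1.0, 0.8, 1.7]
grip_width: 0.0501
t 7.575 tcp stop mm [-94.9 -78.5] z -32.8 shift cm [ 1.65 -2.96 -0.12] turn -0.0 F stop [-1.2 -0.4  1.7]
```

View pics/c9.png

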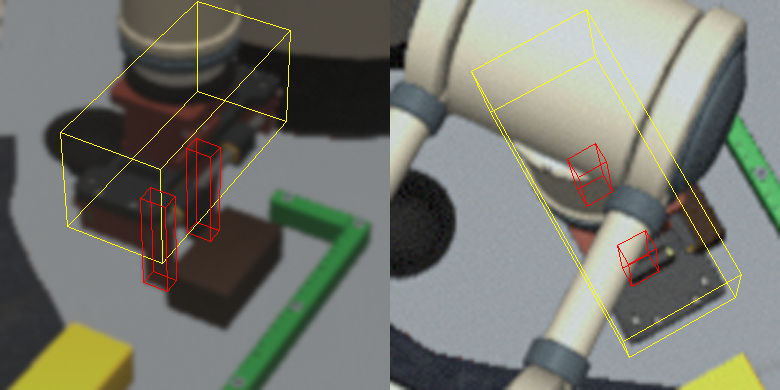

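```bash
python3 -m creep '[[[0,0,0],[0.19,-0.35,0],5],[[0,0,0],[0.39,-0.7,0],5],[[0,0,0],[0.58,-1.05,0],5],[[0,0,0],[0.78,-1.4,0],5],[[0,0,0],[0.97,-1.75,0],5],[[0,0,0],[1.17,-2.1,0],5],[[0,0,0],[1.36,-2.45,0],5],[[0,0,0],[1.46,-2.62,0],5],[[0,0,0],[1.46,-2.62,0],5]]'; python3 -m creep '[[[0,0,0],[0.05,-0.09,0],5],[[0,0,0],[0.1,-0.17,0],5],[[0,0,0],[0.1,-0.17,0],5]]'; python3 -c "
from ov import *
need(-.061,-.0785,-.034)"; python3 -m creep '[[[0,0,0],[0.05,-0.09,0],5],[[0,0,0],[0.1,-0.17,0],5],[[0,0,0],[0.1,-0.17,0],5]]';python3 -c "
from ov import *
need(-.061,-.0785,-.034)
for n in('top','side'):cv2.imwrite(f'pics/{n}10.png',bot.read_camera(n)[:,:,::-1])
cv2.imwrite('pics/c10.png',np.hstack([draw('side',cv2.imread('pics/side10.png'),280,130,130,3,-.045),draw('top',cv2.imread('pics/top10.png'),240,110,130,3,-.045)]))"
```

```text
t: 8.8
tcp_pos: [0.4819, -0.216, -0.0327]
ee_rot: [0.968, 0.251, 0.0, 0.0]
contact_force: [0.6, 0.8, 0.1]
grip_width: 0.0497
t: 9.18
tcp_pos: [0.4828, -0.2175, -0.0326]
ee_rot: [0.968, 0.251, 0.0, 0.0]
contact_force: [-0.7, 1.6, 1.2]
grip_width: 0.0501
t 9.175 tcp stop mm [-63.2 -78.4] z -32.6 shift cm [ 0.09 -0.2  -0.14] turn -0.01 F stop [-1.8  0.2  1.2]
t: 9.55
tcp_pos: [0.4838, -0.2192, -0.0327]
ee_rot: [0.968, 0.251, 0.0, 0.0]
contact_force: [-1.1, 0.5, 1.2]
grip_width: 0.0501
t 9.55 tcp stop mm [-61.2 -78.3] z -32.7 shift cm [-0.01 -0.02 -0.13] turn -0.0 F stop [-0.9 -0.7  1.2]
```

View pics/c10.png

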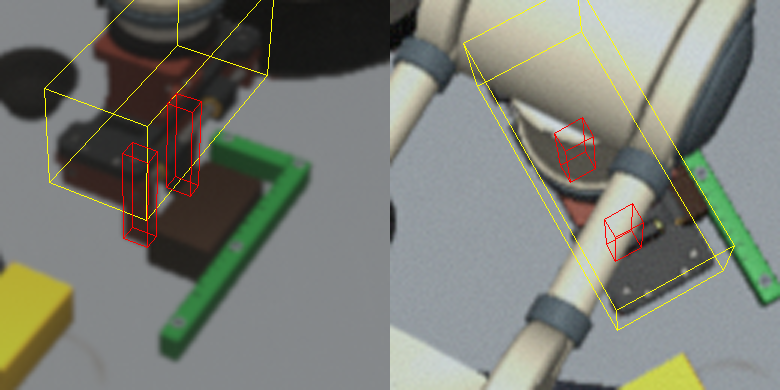

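```bash
for i in 1 2; do python3 -m creep '[[[0,0,0],[0.05,-0.09,0],5],[[0,0,0],[0.05,-0.09,0],5]]' | grep -E 'tcp|force'; done; python3 -c "
from ov import *
need(-.061,-.0785,-.034)"
```

```text
tcp_pos: [0.4838, -0.2192, -0.0328]
contact_force: [-2.3, 5.0, 3.5]
tcp_pos: [0.4837, -0.2191, -0.0328]
contact_force: [-6.4, 7.6, 6.7]
t 10.15 tcp stop mm [-61.4 -78.4] z -32.8 shift cm [ 0.01 -0.04 -0.12] turn -0.02 F stop [-9.7 -1.9  6.7]
```

Long side seated: 10 N at the tip, TCP at x = −61.3 mm as expected. I'll back off, lift and go round to the right-hand end with the fingers shut.

```bash
python3 -m creep '[[[0,0,0],[-0.3,0.5,0],5],[[0,0,0],[-1,1.75,0],5],[[0,0,0],[-1.2,2.1,2],5],[[0,0,0],[-1.2,2.1,6],4],[[0,0,0],[-2.5,-2,7],2],[[0,0,0],[-4.6,-6.4,7],0],[[0,0,0],[-4.6,-6.4,7],0],[[0,0,0],[-4.6,-6.4,7],0],[[0,0,0],[-4.6,-6.4,7],0]]'; python3 -c "
from ov import *
need(-.024,-.152,-.034)
for n in('top','side'):cv2.imwrite(f'pics/{n}11.png',bot.read_camera(n)[:,:,::-1])
cv2.imwrite('pics/c11.png',np.hstack([draw('side',cv2.imread('pics/side11.png'),280,130,130,3,-.045),draw('top',cv2.imread('pics/top11.png'),240,110,130,3,-.045)]))"
```

```text
t: 11.28
tcp_pos: [0.4391, -0.2838, 0.037]
ee_rot: [0.968, 0.252, 0.0, -0.0]
contact_force: [-0.1, -0.6, -0.0]
grip_width: 0.0002
t 11.275 tcp stop mm [ -26.5 -148.9] z 37.0 shift cm [-0.15 -0.37 -7.1 ] turn -0.08 F stop [ 0.5 -0.4 -0. ]
```

View pics/c11.png

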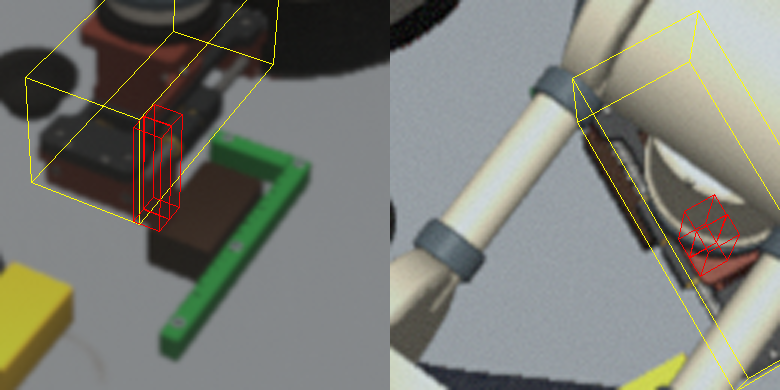

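```bash
python3 -c "
import cv2,numpy as np
a=cv2.imread('pics/side11.png')[100:280,250:430];b=cv2.imread('pics/top11.png')[80:260,220:400]
cv2.imwrite('pics/c12.png',cv2.resize(np.hstack([a,b]),(800,400),interpolation=cv2.INTER_CUBIC))"
```

```text
(no output)
```

View pics/c12.png

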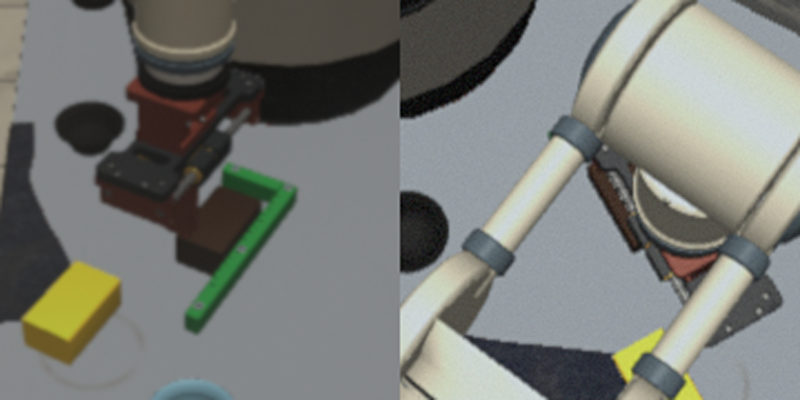

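The shut finger tips show at about (333,206) in the side image, in front of the tin's right-hand end, and match the wireframe. Now going down.

```bash
python3 -m creep '[[[0,0,0],[-0.15,-0.4,0],0],[[0,0,0],[-0.15,-0.4,-3],0],[[0,0,0],[-0.15,-0.4,-5],0],[[0,0,0],[-0.15,-0.4,-6.5],0],[[0,0,0],[-0.15,-0.4,-7],0],[[0,0,0],[-0.15,-0.4,-7],0]]'; python3 -c "
from ov import *
need(-.024,-.100,-.034)
for n in('top','side'):cv2.imwrite(f'pics/{n}13.png',bot.read_camera(n)[:,:,::-1])
a=cv2.imread('pics/side13.png')[100:280,250:430];b=cv2.imread('pics/top13.png')[80:260,220:400]
cv2.imwrite('pics/c13.png',cv2.resize(np.hstack([a,b]),(800,400),interpolation=cv2.INTER_CUBIC))"
```

```text
t: 12.12
tcp_pos: [0.4373, -0.289, -0.0327]
ee_rot: [0.968, 0.251, -0.0, -0.0]
contact_force: [0.8, 0.4, 0.1]
grip_width: 0.0006
t 12.125 tcp stop mm [ -22.8 -152.9] z -32.7 shift cm [ 4.57  2.68 -0.13] turn -0.0 F stop [0.  0.9 0.1]
```

View pics/c13.png

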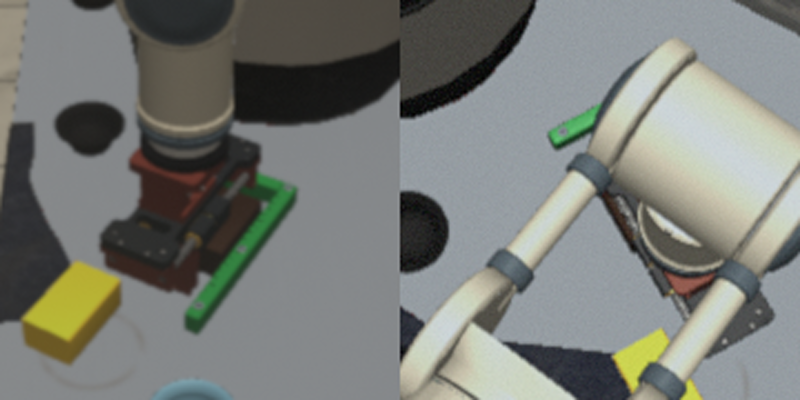

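```bash
python3 -m creep '[[[0,0,0],[0.4,0.22,0],0],[[0,0,0],[0.8,0.44,0],0],[[0,0,0],[1.2,0.67,0],0],[[0,0,0],[1.6,0.89,0],0],[[0,0,0],[2,1.11,0],0],[[0,0,0],[2.4,1.33,0],0],[[0,0,0],[2.8,1.56,0],0],[[0,0,0],[3.2,1.78,0],0],[[0,0,0],[3.6,2,0],0],[[0,0,0],[4,2.22,0],0],[[0,0,0],[4.2,2.34,0],0],[[0,0,0],[4.2,2.34,0],0]]'; python3 -c "
from ov import *
need(-.024,-.100,-.034)"
python3 -m creep '[[[0,0,0],[0.17,0.1,0],0],[[0,0,0],[0.17,0.1,0],0]]'|grep -E 'tcp|force'
python3 -m creep '[[[0,0,0],[0.17,0.1,0],0],[[0,0,0],[0.17,0.1,0],0]]'|grep -E 'tcp|force'; python3 -c "
from ov import *
need(-.024,-.100,-.034)
for n in('top','side'):cv2.imwrite(f'pics/{n}14.png',bot.read_camera(n)[:,:,::-1])
a=cv2.imread('pics/side14.png')[100:280,250:430];b=cv2.imread('pics/top14.png')[80:260,220:400]
cv2.imwrite('pics/c14.png',cv2.resize(np.hstack([a,b]),(800,400),interpolation=cv2.INTER_CUBIC))"
```

```text
t: 13.72
tcp_pos: [0.4795, -0.2654, -0.0327]
ee_rot: [0.968, 0.251, 0.0, -0.0]
contact_force: [-0.4, -0.6, -0.2]
grip_width: 0.0004
t 13.725 tcp stop mm [ -22.9 -104.5] z -32.7 shift cm [ 0.34  0.31 -0.13] turn -0.02 F stop [ 0.3 -0.6 -0.2]
tcp_pos: [0.481, -0.2645, -0.0328]
contact_force: [0.1, -0.9, -1.1]
tcp_pos: [0.4827, -0.2635, -0.0328]
contact_force: [-1.1, 0.3, -0.3]
t 14.225 tcp stop mm [ -23.  -100.8] z -32.8 shift cm [ 0.02  0.13 -0.12] turn -0.01 F stop [-0.8 -0.8 -0.3]
```

View pics/c14.png

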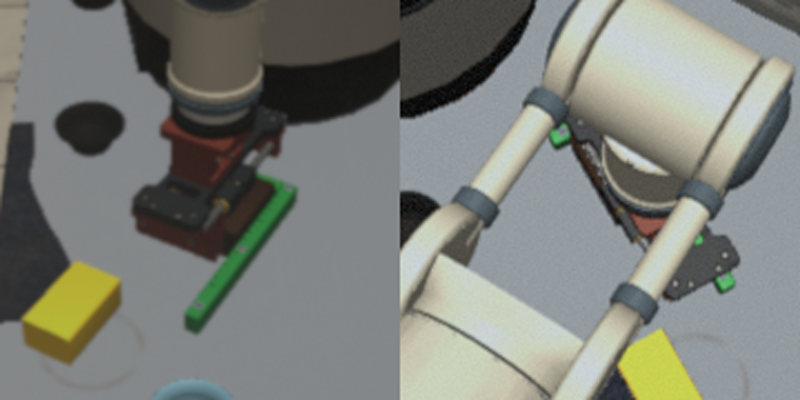

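```bash
for i in 1 2 3; do python3 -m creep '[[[0,0,0],[0.09,0.05,0],0],[[0,0,0],[0.09,0.05,0],0]]'|grep -E 'tcp|force'; done; python3 -c "
from ov import *
need(-.024,-.100,-.034)"
```

```text
tcp_pos: [0.4835, -0.2631, -0.0327]
contact_force: [-0.8, -1.6, -0.3]
tcp_pos: [0.4845, -0.2625, -0.0328]
contact_force: [-0.3, -0.2, 0.2]
tcp_pos: [0.4854, -0.262, -0.0328]
contact_force: [-0.2, -0.6, -0.0]
t 15.075 tcp stop mm [-23.  -97.7] z -32.8 shift cm [-0.25 -0.02 -0.12] turn -0.0 F stop [ 0.4 -0.5 -0. ]
```

```bash
for i in 1 2 3; do python3 -m creep '[[[0,0,0],[0.09,0.05,0],0],[[0,0,0],[0.09,0.05,0],0]]'|grep -E 'tcp|force'; done; python3 -c "
from ov import *
need(-.024,-.100,-.034)
for n in('side',):cv2.imwrite(f'pics/{n}15.png',bot.read_camera(n)[:,:,::-1])
a=cv2.imread('pics/side15.png')[140:260,310:430]
cv2.imwrite('pics/c15.png',cv2.resize(a,(600,600),interpolation=cv2.INTER_CUBIC))"
```

```text
tcp_pos: [0.4863, -0.2615, -0.0328]
contact_force: [0.3, -0.0, -0.5]
tcp_pos: [0.4868, -0.2612, -0.0328]
contact_force: [-2.0, -0.9, 0.1]
tcp_pos: [0.4868, -0.2612, -0.0328]
contact_force: [-7.2, -2.4, 3.3]
t 15.825 tcp stop mm [-23.1 -96.1] z -32.8 shift cm [-0.38 -0.11 -0.12] turn 0.02 F stop [-1.4 -7.5  3.3]
```

View pics/c15.png

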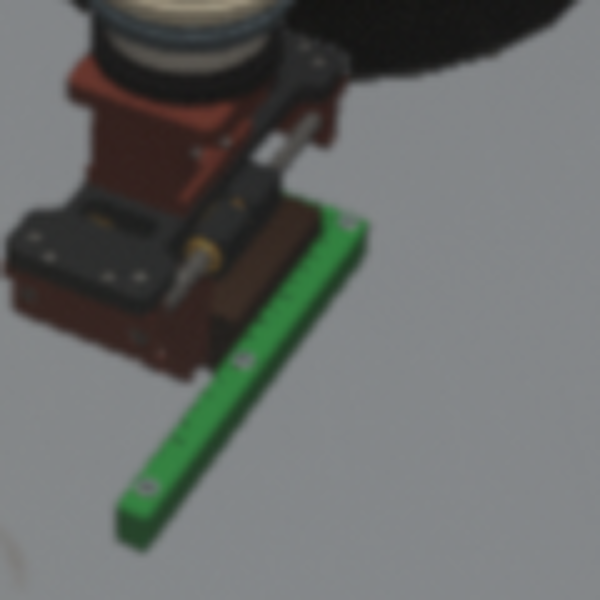

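Solid contact at the short stop too. I'll back off, lift and move aside to look.

```bash
python3 -m creep '[[[0,0,0],[-0.4,-0.22,0],0],[[0,0,0],[-1.5,-0.8,0],0],[[0,0,0],[-2.6,-1.5,1],0],[[0,0,0],[-2.6,-1.5,5],0],[[0,0,0],[-2.6,-1.5,9],0],[[0,0,0],[-5,-3,14],0],[[0,0,0],[-7,-7,17],0],[[0,0,0],[-9,-12,17],0],[[0,0,0],[-10,-17,17],0],[[0,0,0],[-11,-21,17],0],[[0,0,0],[-11,-21,17],0],[[0,0,0],[-11,-21,17],0]]'; python3 - <<'E'
from h import *
for n in("top","side"):cv2.imwrite(f"pics/{n}16.png",bot.read_camera(n)[:,:,::-1])
out=[]
for n,(l,t) in dict(top=(265,95),side=(310,140)).items():
    big=cv2.resize(cv2.imread(f"pics/{n}16.png")[t:t+100,l:l+100],(400,400),interpolation=cv2.INTER_CUBIC)
    out.append(big)
cv2.imwrite("pics/c16.png",np.hstack(out))
cv2.imwrite("pics/c16b.png",cv2.imread("pics/top16.png"))
E
```

```text
t: 17.38
tcp_pos: [0.3778, -0.4702, 0.1377]
ee_rot: [0.968, 0.251, 0.0, -0.0]
contact_force: [0.1, 0.2, 0.2]
grip_width: 0.0003
```

View pics/c16.png

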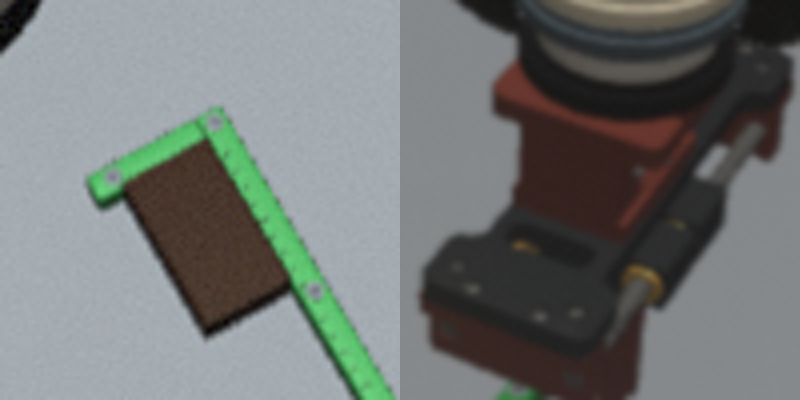

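View pics/c16b.png

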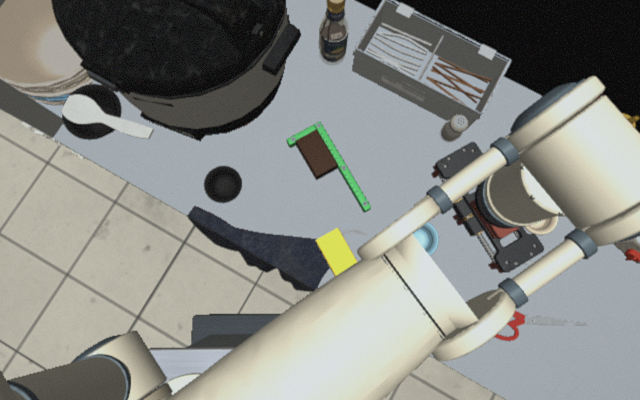

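```bash
python3 - <<'E'
from h import *
im=cv2.imread("pics/top16.png").astype(float)
g=im[...,1]
l,t,r,b=282,120,350,190
k=np.zeros(g.shape);k[t:b,l:r]=1
v=np.clip((125-g)/60,0,1)*k   # tin g~60, green g~170, table ~170
print([round(x) for x in (g[155,318],g[150,338],g[170,300])], v.sum())
# ignore the green's dark side faces: tin = brown (r>=g)
m=v*np.clip((im[...,2]-im[...,1]+15)/15,0,1)
def cost(p): return ((k*(cv2.GaussianBlur(render("top",[TIN],*p,.036),(0,0),.6)-m))**2).sum()
p0=np.r_[w(-.0255,-.043),SYAW]
sol=minimize(cost,p0,method="Nelder-Mead",options=dict(initial_simplex=p0+np.array([[0,0,0],[.006,0,0],[0,.006,0],[0,0,.06]]),xatol=1e-4,fatol=.02,maxiter=150))
print((1000*s(sol.x)).round(1),np.degrees(sol.x[2]-SYAW).round(2),sol.fun,cost(p0))
E
```

```text
[55, 162, 174] 1170.9833333333331
[-25.9 -42.9] -0.62 55.002031357337735 61.70365973049599
```

```bash
python3 -m creep '[[[0,0,0],[-1,-3,3],0],[[0,0,0],[-2,-6,6],0],[[0,0,0],[-3,-9,9],0],[[0,0,0],[-5,-12,10],0],[[0,0,0],[-8,-13,10],0],[[0,0,0],[-11,-13,10],0],[[0,0,0],[-14,-13,10],0],[[0,0,0],[-14,-13,10],0]]'; python3 - <<'E'
from h import *
for n in("top","side"):cv2.imwrite(f"pics/{n}17.png",bot.read_camera(n)[:,:,::-1])
out=[]
for n,(l,t) in dict(top=(265,95),side=(310,140)).items():
    out.append(cv2.resize(cv2.imread(f"pics/{n}17.png")[t:t+100,l:l+100],(400,400),interpolation=cv2.INTER_CUBIC))
cv2.imwrite("pics/c17.png",np.hstack(out))
E
```

```text
t: 18.48
tcp_pos: [0.2372, -0.6001, 0.2384]
ee_rot: [0.968, 0.251, -0.0, 0.001]
contact_force: [0.5, -0.2, 0.3]
grip_width: 0.0006
```

View pics/side17.png

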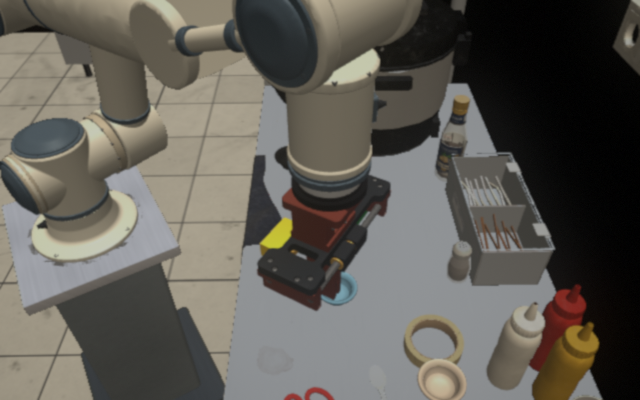

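The top view shows the tin in the corner at x −25.9, y −42.9 mm, turned −0.6°. The arm blocks the side view. There is plenty of time, so I'll press the long side once more with two fingers to take out any leftover turn.

```bash
python3 -c "
from h import *
need(-.085,-.058,.06)"
```

```text
t 18.575 tcp stop mm [ 152.5 -477.4] z 237.8 shift cm [ 25.1   41.14 -17.78] turn -0.06 F stop [0.8 0.8 0.4]
```

View pics/c17.png

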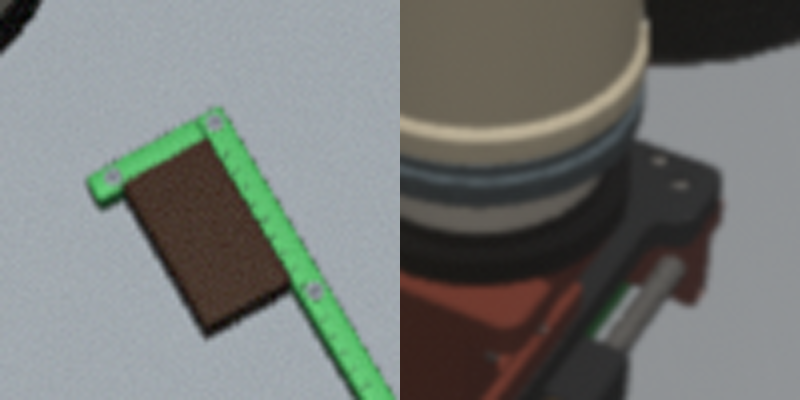

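```bash
python3 -m creep '[[[0,0,0],[1,2,0],3.6],[[0,0,0],[3,5.5,-1],3.6],[[0,0,0],[5.5,9.5,-3],3.6],[[0,0,0],[8,14,-5],3.6],[[0,0,0],[10.5,18.5,-6],3.6],[[0,0,0],[13,23,-7],3.6],[[0,0,0],[15.5,27.5,-8],3.6],[[0,0,0],[18,32,-9],3.6],[[0,0,0],[20.5,36.5,-10],3.6],[[0,0,0],[22.5,40.5,-11],3.6],[[0,0,0],[24.2,42.5,-13],3.6],[[0,0,0],[24.4,42.5,-15],3.6]]'; python3 -m creep '[[[0,0,0],[0,0,-3],3.6],[[0,0,0],[0,0,-5],3.6],[[0,0,0],[0,0,-5],3.6]]';  python3 -c "
from ov import *
need(-.085,-.058,-.033)
for n in('top','side'):cv2.imwrite(f'pics/{n}18.png',bot.read_camera(n)[:,:,::-1])
cv2.imwrite('pics/c18.png',np.hstack([draw('side',cv2.imread('pics/side18.png'),280,120,130,3,-.045),draw('top',cv2.imread('pics/top18.png'),240,90,130,3,-.045)]))"
```

```text
t: 20.08
tcp_pos: [0.4834, -0.173, 0.0866]
ee_rot: [0.967, 0.254, 0.0, -0.0]
contact_force: [-0.3, -0.8, 0.2]
grip_width: 0.0361
t: 20.45
tcp_pos: [0.4806, -0.1754, 0.0352]
ee_rot: [0.968, 0.251, -0.002, -0.001]
contact_force: [0.8, 0.2, 0.5]
grip_width: 0.0357
t 20.45 tcp stop mm [-101.   -59.8] z 35.2 shift cm [ 0.93 -1.32 -6.82] turn 0.02 F stop [0.2 0.8 0.5]
```

View pics/c18.png

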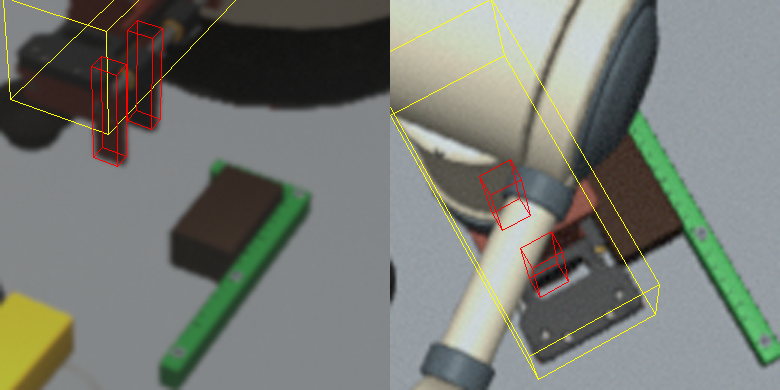

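```bash
python3 -m creep '[[[0,0,0],[0.9,-1.3,-1],3.6],[[0,0,0],[0.9,-1.3,-4],3.6],[[0,0,0],[0.9,-1.3,-6],3.6],[[0,0,0],[0.9,-1.3,-6.8],3.6],[[0,0,0],[0.9,-1.3,-6.8],3.6]]' | grep -E 'tcp|force'; python3 -m creep '[[[0,0,0],[0.24,-0.44,0],3.6],[[0,0,0],[0.49,-0.87,0],3.6],[[0,0,0],[0.73,-1.31,0],3.6],[[0,0,0],[0.97,-1.75,0],3.6],[[0,0,0],[1.07,-1.92,0],3.6],[[0,0,0],[1.07,-1.92,0],3.6]]'; python3 -c "
from h import *
need(-.0613,-.058,-.033)"
```

```text
tcp_pos: [0.491, -0.1885, -0.0307]
contact_force: [-1.0, -0.2, -0.2]
t: 21.92
tcp_pos: [0.5017, -0.2078, -0.0309]
ee_rot: [0.968, 0.251, -0.0, -0.0]
contact_force: [-0.1, -0.9, -0.2]
grip_width: 0.036
t 21.925 tcp stop mm [-62.4 -57.2] z -30.9 shift cm [-0.02 -0.14 -0.21] turn 0.0 F stop [ 0.7 -0.5 -0.2]
```

```bash
for i in 1 2 3 4; do python3 -m creep '[[[0,0,0],[0.04,-0.07,0],3.6],[[0,0,0],[0.04,-0.07,0],3.6]]' | grep -E 'tcp|force'; done; python3 -c "
from h import *
need(-.0613,-.058,-.033)"
```

```text
tcp_pos: [0.5021, -0.2084, -0.0308]
contact_force: [-0.4, 0.9, 0.2]
tcp_pos: [0.5024, -0.2089, -0.0308]
contact_force: [-1.6, 1.6, 1.5]
tcp_pos: [0.5023, -0.2088, -0.0308]
contact_force: [-4.2, 5.1, 3.4]
tcp_pos: [0.5023, -0.2087, -0.0307]
contact_force: [-5.2, 7.4, 6.6]
t 22.925 tcp stop mm [-61.4 -57. ] z -30.7 shift cm [-0.08 -0.05 -0.23] turn -0.03 F stop [-9.  -0.9  6.6]
```

```bash
python3 -m creep '[[[0,0,0],[-0.3,0.5,0],3.6],[[0,0,0],[-1.5,2.6,0],3.6],[[0,0,0],[-1.7,3,3],3.6],[[0,0,0],[-1.7,3,7],3.6],[[0,0,0],[-3,5,12],3.6],[[0,0,0],[-6,8,17],3.6],[[0,0,0],[-9,12,20],3.6],[[0,0,0],[-12,16,20],3.6],[[0,0,0],[-14,20,20],3.6],[[0,0,0],[-14,23,20],3.6],[[0,0,0],[-14,23,20],3.6],[[0,0,0],[-14,23,20],3.6]]'; python3 - <<'E'
from h import *
for n in("top","side"):cv2.imwrite(f"pics/{n}19.png",bot.read_camera(n)[:,:,::-1])
out=[]
for n,(l,t) in dict(top=(265,95),side=(310,140)).items():
    out.append(cv2.resize(cv2.imread(f"pics/{n}19.png")[t:t+100,l:l+100],(400,400),interpolation=cv2.INTER_CUBIC))
cv2.imwrite("pics/c19.png",np.hstack(out))
cv2.imwrite("pics/c19b.png",np.hstack([cv2.resize(cv2.imread(f"pics/{n}19.png"),(400,250)) for n in("top","side")]))
for n in("top","side"):
  for q in("tin_center","black_bowl","blue_bowl"):
    print(n,q,[(d["p"],[round(v) for v in d["box"]]) for d in bot.look_for(q,n)][:3])
im=cv2.imread("pics/top19.png").astype(float); g=im[...,1]
k=np.zeros(g.shape);k[120:190,282:350]=1
m=np.clip((125-g)/60,0,1)*k*np.clip((im[...,2]-g+15)/15,0,1)
def cost(p): return ((k*(cv2.GaussianBlur(render("top",[TIN],*p,.036),(0,0),.6)-m))**2).sum()
p0=np.r_[w(-.0255,-.043),SYAW]
sol=minimize(cost,p0,method="Nelder-Mead",options=dict(initial_simplex=p0+np.array([[0,0,0],[.006,0,0],[0,.006,0],[0,0,.06]]),xatol=1e-4,fatol=.02,maxiter=150))
print((1000*s(sol.x)).round(1),np.degrees(sol.x[2]-SYAW).round(2),sol.fun,cost(p0))
E
```

```text
t: 24.42
tcp_pos: [0.3635, 0.0188, 0.1692]
ee_rot: [0.968, 0.251, 0.0, 0.0]
contact_force: [0.2, 0.1, 0.5]
grip_width: 0.036
top tin_center [(0.84, [316, 234, 361, 280]), (0.58, [296, 130, 340, 179])]
top black_bowl [(0.78, [203, 166, 240, 201])]
top blue_bowl [(0.93, [400, 219, 439, 260])]
side tin_center [(0.91, [260, 217, 305, 266]), (0.75, [337, 176, 375, 214])]
side black_bowl [(0.8, [276, 148, 306, 170])]
side blue_bowl [(0.8, [316, 270, 356, 304])]
[-25.7 -42.7] -0.91 57.71571866546095 63.81082547796896
```

View pics/c19.png

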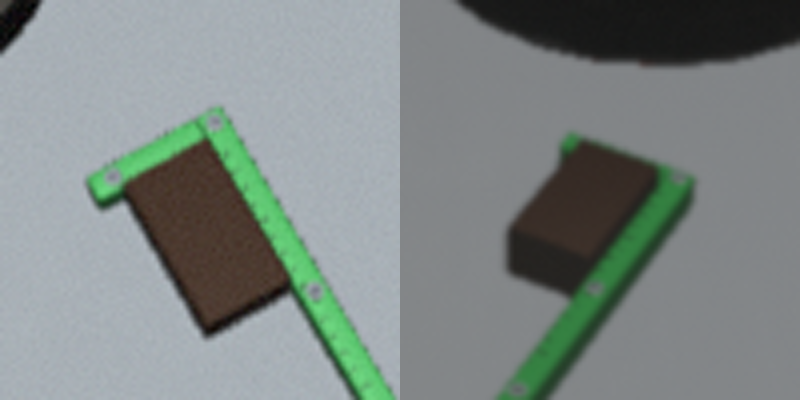

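View pics/c19b.png

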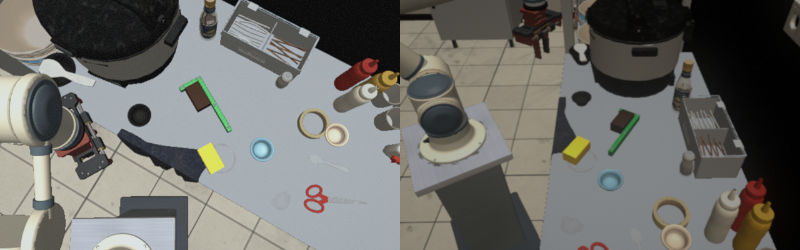

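Both views show the tin tight in the corner. Both bowls have not moved, and the arm is clear. Handing in.

```bash
python3 -c "
from plant import bot
print(bot.finish_job(), bot.get_obs()['t'])"
```

```text
the job is handed in; nothing more can be done
the job is handed in; nothing more can be done
```

The dark brown tin now lies in the corner stop, with its long side against the long stop and its end against the short stop. I slid it there without lifting it. I pushed it to the long stop with two fingers, pushed its end to the short stop with the fingers shut, then pressed the long side once more. I handed in at about 25 s, with the gripper well clear.

**Contact:** each push ended in firm contact, about 8–10 N. On the long side the finger stopped at the same depth both times (−61.4 mm).

**Position:** the last top-view fit puts the tin at x −25.7, y −42.7 mm, against −25.5, −43 mm wanted. The side view also looks flush.

**Bowls:** the network boxes for both bowls are within about 2 px of where they started.

Two checks disagreed:
- **Angle:** the same fit shows the tin turned by −0.9°. It was −0.6° before the second press and did not improve. I take this as error in my estimate of the stop's angle, because the finger contacts and both pictures looked flush.
- **Tool height:** the finger tips were about 45 mm higher than the reported TCP. I saw this in the side camera before the first push and lowered the tool to allow for it.

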